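Knock home the tray-locking pin at the pastry counter

TASK

Of the three tray rests on the counter, one holds the tray of croissants: pick up the wooden mallet by its handle and knock that rest's brass locking pin down with brisk blows, not a slow push, until it is fully home. Then put the mallet back with its head on the wooden board and let go. Leave the pins of the two empty rests standing, do not push any pin with the gripper, and do not disturb the other things on the counter.

Things in the scene. Friction and masses are not known exactly. Their poses are not given: they have to be found in the camera images.
- loaded_rest: steel tray rest holding the small tray of six croissants (up to 50 mm high): fixed deck 220 (x) x 170 (y) x 14 mm, origin at the centre of its underside, z up. Its pin stands on a round boss (48 mm wide, 60 mm high) at rest x = -85 mm, y = 0. The tray lies at +x; its tongue (50 mm wide, top 61 mm) reaches to the boss, ending in a 56 mm disc (top 62 mm) under the pin's head
- loaded_pin (a joint): how far the loaded rest's pin is down, m: 0 fully up, 0.030 fully home (head seated, hard stop). It starts between 0 and 0.008. A sprung friction pin: it stays where it is left and needs about 4 N to start and 5.5 N near home
- loaded_pin_top (a point): centre of the top face of that pin's brass mushroom head (36 mm wide, 10 mm thick, on a 16 mm shank); pin upright. 102 mm above the counter fully up, 72 mm when home; moves with the pin
- empty_rest_a: an identical tray rest with no tray, same frame; fixed
- empty_pin_a_top (a point): top centre of its identical pin, which also stands up (94 to 102 mm above the counter) and yields to the same force; must stay up
- empty_rest_b: the other identical rest with no tray; fixed
- empty_pin_b_top (a point): top centre of its pin, as for rest a; must stay up
- board: wooden board on the counter, fixed, 100 (x) x 230 (y) x 12 mm, origin at the centre of its underside, z up
- mallet: wooden mallet, about 0.36 kg, standing on one striking face on the board. Head: upright cylinder 60 mm wide, 80 mm high. Origin: centre of the lower face; z up along the head's axis; x along the handle, away from the head. Handle: flat-sided bar 22 mm wide (y), 26 mm high (z), from x = 30 to 170 mm, axis at z = 40 mm. Centre of mass at x = 13 mm, z = 40 mm. Strike with the lower face
- mallet_face (a point): centre of the mallet's lower striking face (the mallet's origin)
- mallet_head (a point): centre of the mallet's head, 40 mm above the lower face
- mallet_handle (a point): on the handle's axis, 75 mm from the head's axis: a place to grip
- jar: amber glass jar with a steel cap, 70 mm wide, 110 mm high; loose, a bystander, origin at the centre of its underside
- cup: white china cup, 76 mm wide, 65 mm high; loose, a bystander, origin at the centre of its underside
- bowl: steel bowl, 120 mm wide, 50 mm high; loose, a bystander, origin at the centre of its underside
- shaker: steel sugar shaker, 52 mm wide, 92 mm high; loose, a bystander, origin at the centre of its underside
- can: food can, 66 mm wide, 100 mm high; loose, a bystander, origin at the centre of its underside
- tin: open aluminium loaf tin, 90 (x) x 160 (y) x 50 mm; loose, a bystander, origin at the centre of its underside
- spatula: spatula, 200 mm long, lying on the counter; loose, a bystander, origin within it
There are look-alikes about, which are no part of the job. Leave any orange or red look-alike of the board alone.

How it is judged:
By the outcome, as a careful person would: the job done as asked, in the order asked, and still so for the second after the job is handed in, with the robot touching nothing.
It also fails if it takes over 45 s, if anything falls off the work surface, if the arm or the gripper's body presses on something with over 40 N, if the wrist force passes 120 N, or if a joint passes its speed limit or range.

ROBOT

A 7-joint arm with a two-finger parallel gripper is mounted at the origin on the work surface. World frame = base frame: x ahead of the robot, y to its left, z up, the work surface at z = 0. Lengths are in m, angles in rad, forces in N, time in s.
With the tool pointing down it reaches from about 0.4 to 0.85 m from the base axis. Payload 4.5 kg.
Tool frame: the origin (TCP) lies between the finger pads; the fingertips stand 25 mm ahead of it and the grasp point (between the pads) lies 6 mm ahead of it (arm.nose_length is the distance from the TCP to the fingertips, in m); z points along the fingers, y is the line along which they close (so a half turn about z gives the same grasp; the last joint's range is limited). The gripper opens to 88 mm and grips with 3 to 60 N. Pads are 18 mm wide; open, the fingers measure 123 mm over their backs; the gripper's body (75 mm by 187 mm) begins 45 mm behind the grasp point.
Start: joints at [-1.267, 0.689, -0.195, 1.565, 0.157, 0.902, -0.215], TCP at [0.167, 0.602, 0.264] pointing down, gripper open.
Joint ranges: [-3.01, 3.01], [-0.46, 2.08], [-1.47, 1.51], [0.13, 2.56], [-1, 4.14], [0.04, 2.09], [-2.66, 2.66]. Speed limits (rad/s): [2.57, 2.57, 3.14, 3.14, 3.14, 3.14, 3.14].

INTERFACE

Orientations are given as a 3x3 rotation matrix whose columns are the frame's x, y, z axes.
In Python, from cell import arm, set_gripper, solver, read_camera, camera_model, close_job, boxes_of, tip_of gives the robot as it stands. Calls block until the motion is done:
- arm.reach(position, orientation): joint-space move of the TCP to a pose.
- arm.movel(position, rotation=None, max_speed=0.15, guard=None): straight line of the TCP; rotation=None keeps the orientation; max_speed is the mean speed in m/s. With guard (N) it stops when the force on the tool has changed by that much, and returns True; else False.
- arm.set_joints(angles): joint-space move.
- set_gripper(opening, force=None): finger opening in m; force is the grip in N (None keeps the last); returns when the fingers have stopped.
- arm.wait(seconds).
- solver.solve_ik(position, orientation): joint angles nearest the present ones, or None.
- arm.get_state(): the state.
- read_camera(name): name is "side" or "top" or "wrist"; returns (picture, depth): 384x512x3 uint8, red, green, blue; 384x512 float32, m along the optical axis (not along the pixel's ray), 0 where there is no reading.
- camera_model(name): a dict with "fx", "fy", "cx", "cy" (pixels), "R" (3x3) and "t" (3): a world point X has camera coordinates R X + t. Camera axes: x right, y down, z forward; pixel columns grow to the right and rows downward; lengths in m; the calibration is good to about 2 mm. A picture is of the moment at which its call begins: read the wrist's pose just before it. camera_model takes no time and is no camera call; for the wrist camera it gives the pose at the moment of the call.
A pose or a line that the arm cannot do raises arm.Unreachable and nothing moves.
- close_job(): hands the job in; it is judged then, once.
Trained networks look in the newest picture that a camera, given by its name, has taken for a name from the list of things; names that differ only in an ending like _2 or _b are one class to them, and where a whole thing is asked for, a point or a joint stands for the part that bears it (a point fixed in the world has none). Each returns a list of dicts, best first, with "confidence" (0 to 1); they miss things now and then, are a little off and sometimes report something else, mostly with a low value. They report only what shows in the picture. A call takes as long as a camera call. They do not tell look-alikes from the thing itself.
- boxes_of(camera, thing): "box" ([centre column, centre row, width, height] in pixels, round what is visible of it).
- tip_of(camera, thing): "location" ([column, row] in pixels: a listed point, or the origin of a listed thing).
The state is a dict: "time_s": time; "qpos": joint angles; "joint_vel": joint speeds; "joint_efforts": joint torques, N m; "ee_pos": TCP position; "tcp_rot": TCP orientation; "contact_force": force on the tool from outside, world axes, zero at the start; "wrist_torque": the same for the moment, N m; "grip_width": finger opening in m; "grip_force": force on a finger pad.
Only numpy, scipy, OpenCV 4.12 (cv2) and the standard library are available. Lean on these libraries where they do the work, as an engineer would, in place of code of your own. Each camera call takes 0.05 s, during which the arm holds its last target. There are 200 camera calls.

## Working session

There is one attempt and no reset: what is moved stays moved. The work goes in short steps, each a Python script; the robot and the scene stay as the last script left them, time stands still between calls to the robot, and variables do not carry over. Pictures are saved under pics/ and viewed, at most 10 in all, crops included, and the job is handed in when it is done.

```bash
mkdir -p pics; ls; cat > h.py <<'E'
import numpy as np, cv2
from cell import *
def shot(cam,name=None):
    m=camera_model(cam); im,d=read_camera(cam)
    if name: cv2.imwrite(f'pics/{name}.png',im[:,:,::-1])
    return im,d,m
def toworld(m,u,v,z):
    return m['R'].T@(np.array([(u-m['cx'])/m['fx']*z,(v-m['cy'])/m['fy']*z,z])-m['t'])
def onplane(m,u,v,h):
    r=m['R'].T@np.array([(u-m['cx'])/m['fx'],(v-m['cy'])/m['fy'],1]); c=-m['R'].T@m['t']
    return c+r*(h-c[2])/r[2]
def cloud(d,m):
    v,u=np.mgrid[:d.shape[0],:d.shape[1]]
    P=np.stack([(u-m['cx'])/m['fx']*d,(v-m['cy'])/m['fy']*d,d],-1)
    return (P-m['t'])@m['R']
E
python3 - <<'E'
from h import *
T,d,m=shot('top','top1'); S,ds,ms=shot('side','side1')
np.savez('s.npz',T=T,d=d,S=S,ds=ds,**{'t'+k:v for k,v in m.items()},**{'s'+k:v for k,v in ms.items()})
big=np.hstack([T,S]);
C=cloud(d,m)
for n in ['mallet','loaded_rest','board','empty_rest_a','jar','cup','bowl','shaker','can','tin','spatula']:
    for b in boxes_of('top',n)[:4]:
        c=b['box'];print(n,round(b['confidence'],2),np.round(c),np.round(C[int(min(383,c[1])),int(min(511,c[0]))],3))
for n in ['mallet_handle','mallet_head','mallet_face','loaded_pin_top','empty_pin_a_top']:
    for b in tip_of('top',n)[:4]:
        c=b['location'];print(n,round(b['confidence'],2),np.round(c),np.round(C[int(c[1]),int(c[0])],3))
print(arm.get_state()['time_s'])
E
```

```text
pics
mallet 0.62 [300. 200.  61.  38.] [ 0.485 -0.121  0.061]
mallet 0.49 [277. 132.  58.  68.] [ 0.709 -0.027  0.015]
loaded_rest 0.65 [202. 124.  55.  72.] [0.706 0.22  0.016]
board 0.86 [352. 306.  79.  64.] [ 0.192 -0.32   0.016]
board 0.81 [212. 215.  79.  54.] [0.41  0.142 0.01 ]
board 0.76 [302. 210.  82.  32.] [ 0.465 -0.138  0.01 ]
board 0.73 [300. 201.  62.  38.] [ 0.485 -0.124  0.064]
empty_rest_a 0.69 [345. 144.  59.  74.] [ 0.701 -0.25   0.017]
empty_rest_a 0.63 [277. 131.  57.  64.] [ 0.714 -0.027  0.01 ]
jar 0.84 [136. 195.  30.  29.] [0.424 0.364 0.114]
jar 0.29 [274. 130.  56.  68.] [ 0.717 -0.016  0.017]
jar 0.23 [115. 136.  33.  36.] [0.63  0.497 0.008]
cup 0.97 [375. 234.  27.  25.] [ 0.423 -0.371  0.004]
bowl 0.86 [114. 134.  38.  36.] [0.631 0.5   0.013]
shaker 0.54 [299. 201.  63.  35.] [ 0.48  -0.121  0.067]
shaker 0.53 [113. 176.  19.  19.] [0.478 0.454 0.08 ]
can 0.95 [414. 218.  29.  28.] [ 0.472 -0.461  0.098]
tin 0.91 [421. 176.  65.  45.] [ 0.628 -0.507  0.002]
tin 0.39 [300. 202.  67.  36.] [ 0.479 -0.124  0.062]
spatula 0.64 [111. 230.  22.  66.] [0.32  0.447 0.019]
mallet_handle 0.84 [300. 201.] [ 0.48  -0.123  0.071]
mallet_handle 0.52 [120. 139.] [0.623 0.48  0.005]
mallet_head 0.84 [317. 208.] [ 0.462 -0.175  0.089]
mallet_face 0.91 [317. 208.] [ 0.464 -0.171  0.093]
loaded_pin_top 0.43 [191. 140.] [0.621 0.231 0.099]
empty_pin_a_top 0.4 [272. 149.] [ 0.624 -0.018  0.108]
0.9
```

View pics/top1.png

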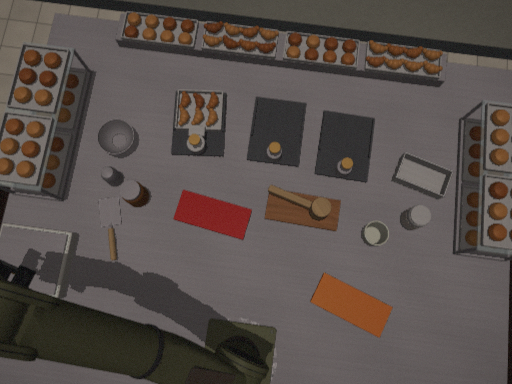

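View pics/side1.png

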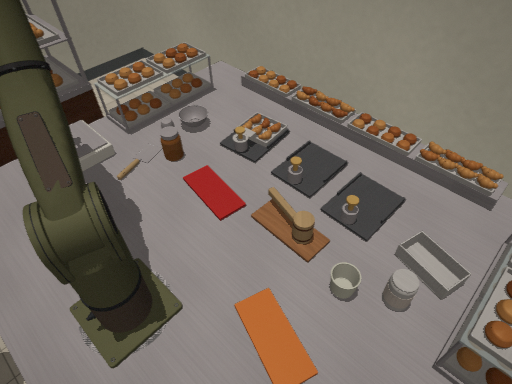

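The top view shows three rests. The one at (200,124) carries croissants, with its pin at (195,143). The rests at (277,132) and (345,146) are empty, with pins at (274,150) and (346,165). The mallet's head is at (320,208), and its handle runs to (270,188) over the brown board at (302,210). The red board (213,214) and orange board (352,304) are look-alikes. I choose the rest at (200,124).

```bash
cat > m.py <<'E'
from h import *
def blob(C,box,zlo,zhi):
    P=C.reshape(-1,3); k=(P[:,0]>box[0])&(P[:,0]<box[1])&(P[:,1]>box[2])&(P[:,1]<box[3])&(P[:,2]>zlo)&(P[:,2]<zhi)
    return P[k]
E
python3 - <<'E'
from m import *
z=np.load('s.npz')
for c in 'ts':
    m={k:z[c+k] for k in ['fx','fy','cx','cy','R','t']}; C=cloud(z['d' if c=='t' else 'ds'],m)
    print(c,'cam',-m['R'].T@m['t'])
    for n,b,lo,hi in [('head',(.42,.53,-.22,-.13),.082,.12),('handle',(.43,.6,-.14,.02),.045,.078),('pinL',(.58,.66,.18,.28),.085,.12),('pinA',(.58,.66,-.07,.03),.085,.12),('pinB',(.54,.64,-.3,-.2),.085,.12),('tray',(.6,.85,.12,.32),.03,.085),('board',(.38,.53,-.26,-.0),.008,.02)]:
        P=blob(C,b,lo,hi)
        if len(P): print(n,len(P),'mid',np.round((P.min(0)+P.max(0))/2,3),'mean',P.mean(0).round(3),'zmed',np.median(P[:,2]).round(3),P.min(0).round(3),P.max(0).round(3))
        if n in('handle','tray') and len(P):
            w,v=np.linalg.eigh(np.cov(P[:,:2].T));print(v[:,1],np.sqrt(w))
T=cv2.resize(z['T'][80:250,165:365],None,fx=4,fy=3.5,interpolation=2)
cv2.imwrite('pics/crop1.png',cv2.convertScaleAbs(T[:,:,::-1],alpha=1.6))
E
```

```text
t cam [ 0.20545246 -0.02169475  1.4263535 ]
head 315 mid [ 0.469 -0.186  0.091] mean [ 0.468 -0.186  0.091] zmed 0.091 [ 0.439 -0.216  0.083] [ 0.499 -0.156  0.1  ]
handle 316 mid [ 0.497 -0.081  0.059] mean [ 0.496 -0.081  0.063] zmed 0.064 [ 0.471 -0.139  0.045] [ 0.523 -0.022  0.073]
[0.26923125 0.96307556] [0.00687646 0.03518019]
pinL 107 mid [0.625 0.223 0.095] mean [0.624 0.222 0.098] zmed 0.098 [0.606 0.206 0.086] [0.643 0.24  0.103]
pinA 110 mid [ 0.632 -0.025  0.098] mean [ 0.631 -0.025  0.1  ] zmed 0.1 [ 0.613 -0.042  0.088] [ 0.65  -0.008  0.109]
pinB 112 mid [ 0.612 -0.248  0.099] mean [ 0.611 -0.248  0.1  ] zmed 0.1 [ 0.595 -0.265  0.091] [ 0.629 -0.231  0.108]
tray 1330 mid [0.712 0.232 0.05 ] mean [0.724 0.233 0.044] zmed 0.042 [0.6   0.148 0.03 ] [0.823 0.315 0.069]
[-0.98959707 -0.14386672] [0.03985103 0.05722454]
board 1363 mid [ 0.451 -0.132  0.014] mean [ 0.459 -0.133  0.012] zmed 0.012 [ 0.38  -0.255  0.008] [ 0.521 -0.008  0.02 ]
s cam [-0.05358599 -0.52324878  0.86454643]
head 330 mid [ 0.47  -0.188  0.089] mean [ 0.467 -0.189  0.091] zmed 0.092 [ 0.44  -0.217  0.082] [ 0.499 -0.159  0.096]
handle 308 mid [ 0.497 -0.081  0.057] mean [ 0.495 -0.083  0.062] zmed 0.064 [ 0.471 -0.14   0.045] [ 0.523 -0.021  0.069]
[0.27487192 0.96148085] [0.00667098 0.03502734]
pinL 68 mid [0.625 0.222 0.095] mean [0.624 0.22  0.098] zmed 0.098 [0.607 0.203 0.088] [0.643 0.24  0.102]
pinA 86 mid [ 0.631 -0.025  0.098] mean [ 0.63  -0.027  0.101] zmed 0.101 [ 0.613 -0.043  0.092] [ 0.649 -0.007  0.105]
pinB 115 mid [ 0.614 -0.249  0.099] mean [ 0.611 -0.25   0.101] zmed 0.102 [ 0.596 -0.267  0.092] [ 0.633 -0.232  0.105]
tray 844 mid [0.711 0.234 0.055] mean [0.715 0.224 0.045] zmed 0.042 [0.6   0.153 0.03 ] [0.822 0.315 0.08 ]
[-0.98738426 -0.15834244] [0.03882961 0.06453403]
board 1556 mid [ 0.467 -0.139  0.014] mean [ 0.459 -0.143  0.012] zmed 0.012 [ 0.416 -0.255  0.008] [ 0.518 -0.023  0.019]
```

View pics/crop1.png

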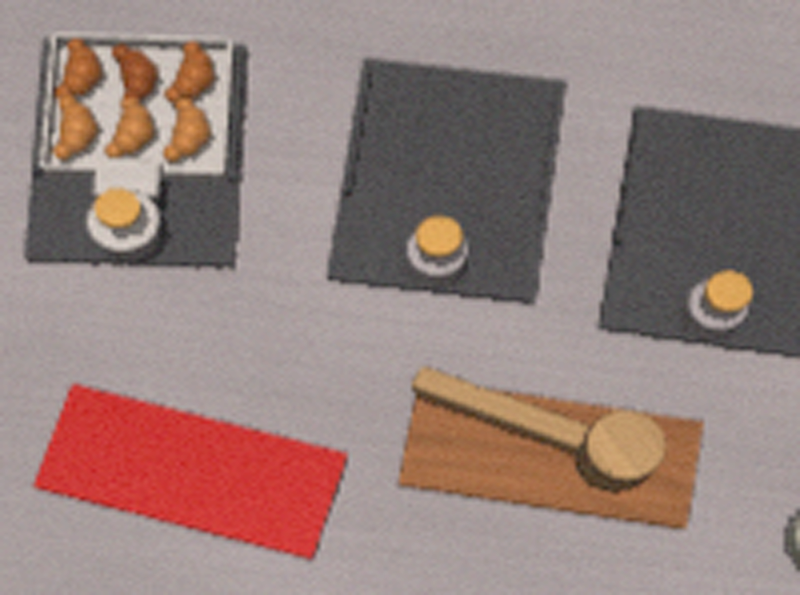

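Both cameras agree to within 2 mm, and the crop confirms the rest with croissants is the one whose pin is at about (0.625, 0.222). Next I grasp the mallet.

```bash
cat >> m.py <<'E'
HEAD=np.array([.469,-.187]); A0=np.deg2rad(74.8); G=.068
PIN=np.array([.625,.2225])
def R(a,flip=False):
    x=np.array([np.cos(a),np.sin(a),0])*(-1 if flip else 1); z=np.array([0,0,-1.]); return np.stack([x,np.cross(z,x),z],1)
def tcp(head,a,z,g=G): return np.array([*(np.asarray(head)+g*np.array([np.cos(a),np.sin(a)])),z])
def st(*k):
    s=arm.get_state(); print({i:np.round(s[i],4).tolist() for i in ('time_s','ee_pos','contact_force','wrist_torque','grip_width','grip_force')}); return s
E
python3 - <<'E'
from m import *
for f in (0,1):
    print(f,[np.round(q,2) if (q:=solver.solve_ik(tcp(HEAD,A0,z),R(A0,f))) is not None else None for z in (.06,.3)])
    for a in (170,185,200,215,230,250,270): 
        a=np.deg2rad(a); q=[solver.solve_ik(tcp(PIN,a,z),R(a,f)) for z in (.12,.3)]
        print(f,np.rad2deg(a).round(),[None if i is None else np.round(i,2) for i in q])
E
```

```text
0 [array([ 0.18,  0.89, -0.05,  2.07,  0.21,  0.19, -0.32]), array([ 0.  ,  0.49,  0.23,  1.9 , -0.15,  0.77,  0.05])]
0 170.0 [array([-0.32,  0.86, -0.27,  1.73,  0.37,  0.59,  0.59]), array([-0.32,  0.63, -0.27,  1.58,  0.19,  0.96,  0.74])]
0 185.0 [array([-0.27,  0.86, -0.32,  1.76,  0.44,  0.6 ,  0.8 ]), array([-0.25,  0.62, -0.34,  1.6 ,  0.24,  0.96,  0.99])]
0 200.0 [array([-0.2 ,  0.87, -0.39,  1.76,  0.52,  0.61,  1.02]), array([-0.18,  0.63, -0.42,  1.61,  0.29,  0.97,  1.23])]
0 215.0 [array([-0.14,  0.88, -0.45,  1.75,  0.59,  0.65,  1.25]), array([-0.11,  0.64, -0.5 ,  1.6 ,  0.35,  0.99,  1.47])]
0 230.0 [array([-0.07,  0.9 , -0.52,  1.73,  0.66,  0.7 ,  1.49]), array([-0.04,  0.67, -0.58,  1.57,  0.41,  1.03,  1.71])]
0 250.0 [array([ 0.01,  0.94, -0.63,  1.67,  0.74,  0.79,  1.81]), array([ 0.03,  0.71, -0.68,  1.52,  0.48,  1.09,  2.03])]
0 270.0 [array([ 0.06,  0.99, -0.74,  1.6 ,  0.82,  0.89,  2.15]), array([ 0.07,  0.77, -0.77,  1.44,  0.56,  1.16,  2.36])]
1 [array([ 0.52,  0.96, -0.61,  2.05,  1.17,  0.54,  1.89]), array([ 0.58,  0.54, -0.67,  1.87,  0.43,  0.
[... 187 characters left out ...]
,  0.58, -1.42]), array([-0.75,  0.67,  0.56,  1.63, -0.41,  0.96, -1.54])]
1 200.0 [array([-0.59,  0.87,  0.31,  1.78, -0.46,  0.55, -1.22]), array([-0.68,  0.65,  0.47,  1.64, -0.35,  0.94, -1.31])]
1 215.0 [array([-0.51,  0.86,  0.21,  1.77, -0.32,  0.54, -1.05]), array([-0.61,  0.64,  0.38,  1.62, -0.28,  0.94, -1.08])]
1 230.0 [array([-0.45,  0.86,  0.15,  1.75, -0.22,  0.55, -0.86]), array([-0.53,  0.64,  0.29,  1.6 , -0.22,  0.94, -0.86])]
1 250.0 [array([-0.38,  0.88,  0.08,  1.69, -0.12,  0.58, -0.57]), array([-0.44,  0.65,  0.2 ,  1.54, -0.15,  0.96, -0.54])]
1 270.0 [array([-0.32,  0.89,  0.01,  1.62, -0.01,  0.63, -0.31]), array([-0.37,  0.68,  0.11,  1.47, -0.08,  1.  , -0.24])]
```

```bash
python3 - <<'E'
from m import *
arm.reach(tcp(HEAD,A0,.28),R(A0)); st()
set_gripper(.07)
arm.movel(tcp(HEAD,A0,.14),max_speed=.25)
print(arm.movel(tcp(HEAD,A0,.060),max_speed=.12,guard=10)); st()
set_gripper(0,60); st()
arm.movel(tcp(HEAD,A0,.10),max_speed=.1); arm.movel(tcp(HEAD,A0,.28),max_speed=.25); s=st()
S,ds,ms=shot('side','side2')
P=blob(cloud(ds,ms),(.43,.6,-.23,.02),.2,.36)
cv2.imwrite('pics/side2c.png',cv2.resize(S[100:290,200:400,::-1],None,fx=3,fy=3))
E
```

```text
{'time_s': 3.6917, 'ee_pos': [0.4872, -0.1204, 0.2799], 'contact_force': [0.3135, 0.1452, 0.4835], 'wrist_torque': [-0.0176, 0.1062, -0.0263], 'grip_width': 0.0882, 'grip_force': 0.0}
False
{'time_s': 5.675, 'ee_pos': [0.4873, -0.1215, 0.0607], 'contact_force': [0.5861, 0.156, 0.002], 'wrist_torque': [-0.0718, 0.179, 0.0183], 'grip_width': 0.07, 'grip_force': 0.0}
{'time_s': 6.4667, 'ee_pos': [0.4872, -0.1213, 0.06], 'contact_force': [1.2789, 0.3456, -0.5121], 'wrist_torque': [-0.047, -0.1074, -0.0257], 'grip_width': 0.0214, 'grip_force': 59.8666}
{'time_s': 7.8833, 'ee_pos': [0.4858, -0.121, 0.2787], 'contact_force': [-0.8485, 0.3537, -4.0161], 'wrist_torque': [0.085, 0.021, 0.0067], 'grip_width': 0.0213, 'grip_force': 59.8648}
```

View pics/side2c.png

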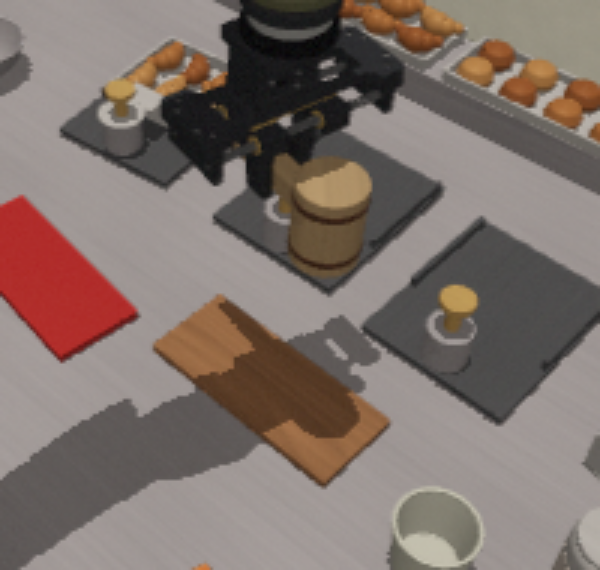

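The mallet is held and upright, with its head clear of the board. I carry it above the loaded pin and check its pose there.

```bash
python3 - <<'E'
from m import *
a=np.deg2rad(185)
arm.reach(tcp(PIN,a,.28),R(a)); arm.movel(tcp(PIN,a,.19),max_speed=.2); s=st()
S,ds,ms=shot('side'); T,d,m=shot('top')
cv2.imwrite('pics/side3c.png',cv2.resize(S[70:220,190:340,::-1],None,fx=4,fy=4))
for c,D,M in (('s',ds,ms),('t',d,m)):
    C=cloud(D,M); P=blob(C,(.585,.67,.17,.27),.195,.25)
    print(c,len(P),(P.min(0)+P.max(0))/2,P.min(0),P.max(0))
    if len(P)>20:
        Q=P[P[:,2]>np.percentile(P[:,2],40)]
        k,*_=np.linalg.lstsq(np.c_[P[:,:2]-PIN,np.ones(len(P))],P[:,2],rcond=None); print('plane',k)
E
```

```text
{'time_s': 9.8333, 'ee_pos': [0.558, 0.2161, 0.1906], 'contact_force': [-0.191, -0.12, -3.2511], 'wrist_torque': [0.0071, 0.1479, -0.0209], 'grip_width': 0.0214, 'grip_force': 59.8652}
s 22 [0.64651299 0.22896569 0.2224187 ] [0.63883727 0.21285738 0.22074572] [0.65418871 0.24507401 0.22409168]
plane [-0.10224056 -0.03630469  0.2244538 ]Traceback (most recent call last):
  File "<stdin>", line 8, in <module>
    return umr_minimum(a, axis, None, out, keepdims, initial, where)
ValueError: zero-size array to reduction operation minimum which has no identity
```

View pics/side3c.png

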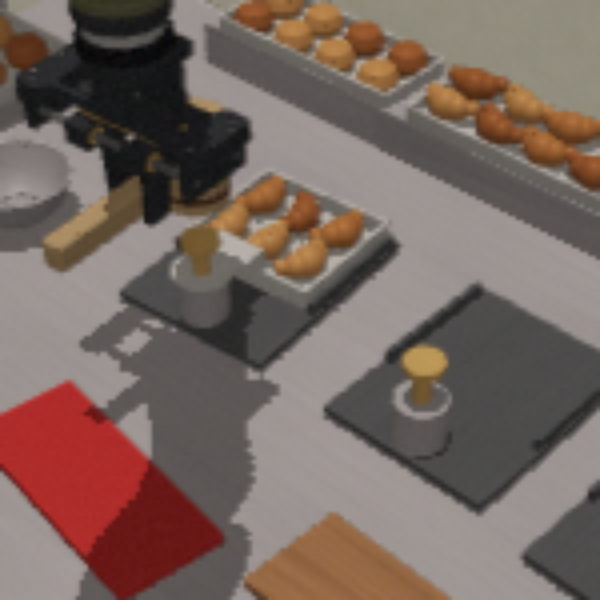

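The view shows the head hanging over the loaded pin at about (200,240) in the crop. The head top height matches the expected 0.222, so I strike.

```bash
cat >> m.py <<'E'
def pinz():
    o=[]
    for c in ('side','top'):
        im,d,M=shot(c); P=blob(cloud(d,M),(PIN[0]-.03,PIN[0]+.03,PIN[1]-.03,PIN[1]+.03),.066,.12)
        o.append((len(P),np.percentile(P[:,2],[50,90]).round(4) if len(P) else None))
    print('pin',o)
def blow(face,up=.05,v=.35,guard=None):
    a=np.deg2rad(185); z=face+.048
    g=arm.movel(tcp(PIN,a,z),max_speed=v,guard=guard); s=st(); 
    arm.movel(tcp(PIN,a,z+up),max_speed=.25); print('guard',g); return s
E
python3 - <<'E'
from m import *
st(); blow(.088); pinz(); st()
E
```

```text
{'time_s': 9.9333, 'ee_pos': [0.5585, 0.2169, 0.1917], 'contact_force': [1.0362, -0.1022, -3.8171], 'wrist_torque': [0.0544, 0.1753, 0.0115], 'grip_width': 0.0216, 'grip_force': 59.8651}
{'time_s': 10.2417, 'ee_pos': [0.5567, 0.2161, 0.1361], 'contact_force': [-0.1103, -0.0554, -2.6741], 'wrist_torque': [0.0423, 0.1448, 0.0168], 'grip_width': 0.0214, 'grip_force': 59.8651}
guard False
pin [(68, array([0.0833, 0.0859])), (0, None)]
{'time_s': 10.6917, 'ee_pos': [0.557, 0.2162, 0.1865], 'contact_force': [-0.2027, 0.4123, -3.4909], 'wrist_torque': [0.0359, 0.1926, -0.0132], 'grip_width': 0.0214, 'grip_force': 59.8647}
```

```bash
python3 - <<'E'
from m import *
blow(.077); blow(.0715,.045); pinz(); st()
E
```

```text
{'time_s': 11.0167, 'ee_pos': [0.5561, 0.216, 0.1239], 'contact_force': [0.2542, 0.3299, -3.2269], 'wrist_torque': [-0.0078, 0.2087, -0.0219], 'grip_width': 0.0213, 'grip_force': 59.867}
guard False
{'time_s': 11.675, 'ee_pos': [0.5558, 0.2158, 0.1184], 'contact_force': [0.001, -0.1034, -3.7643], 'wrist_torque': [-0.0178, 0.2184, -0.0323], 'grip_width': 0.0218, 'grip_force': 59.9649}
guard False
pin [(60, array([0.072 , 0.0742])), (0, None)]
{'time_s': 12.1083, 'ee_pos': [0.5565, 0.2159, 0.1644], 'contact_force': [-0.1648, 0.6829, -3.6544], 'wrist_torque': [0.0013, 0.2538, -0.0222], 'grip_width': 0.0213, 'grip_force': 59.9647}
```

The pin is close to home. I strike again, aiming slightly past the stop with a force guard, so the contact force will confirm it is seated.

```bash
python3 - <<'E'
from m import *
blow(.0695,.047,guard=40); pinz()
s=blow(.068,.047,guard=40); pinz()
E
```

```text
{'time_s': 12.3917, 'ee_pos': [0.556, 0.2159, 0.1162], 'contact_force': [0.4645, 0.4464, -2.4024], 'wrist_torque': [-0.0183, 0.2373, 0.0343], 'grip_width': 0.0213, 'grip_force': 59.9688}
guard False
pin [(59, array([0.0718, 0.0745])), (0, None)]
{'time_s': 13.125, 'ee_pos': [0.5559, 0.2159, 0.1146], 'contact_force': [0.837, -0.5552, -3.2133], 'wrist_torque': [0.0018, 0.1801, 0.0027], 'grip_width': 0.0215, 'grip_force': 59.9694}
guard False
pin [(59, array([0.0722, 0.0738])), (0, None)]
```

```bash
python3 - <<'E'
from m import *
a=np.deg2rad(185)
arm.movel(tcp(PIN-[.14,.05],a,.26),max_speed=.3); st()
S,ds,ms=shot('side'); T,d,m=shot('top')
a_=cv2.resize(S[90:215,185:310,::-1],(560,560)); cv2.imwrite('pics/side4c.png',a_)
for D,M in ((ds,ms),(d,m)):
    C=cloud(D,M)
    for lo in (.058,.066):
        P=blob(C,(PIN[0]-.02,PIN[0]+.02,PIN[1]-.02,PIN[1]+.02),lo,.12); print('pin',len(P),[len(P) and (np.median(P[:,2]).round(4),((P.min(0)+P.max(0))/2).round(3))])
    H=PIN-[.14,.05]; P=blob(C,(H[0]-.04,H[0]+.04,H[1]-.04,H[1]+.04),.2,.32); print('head',len(P),P.max(0) if len(P) else 0)
E
```

```text
{'time_s': 14.3083, 'ee_pos': [0.4185, 0.167, 0.2596], 'contact_force': [0.1672, -0.2453, -2.649], 'wrist_torque': [0.0782, 0.1461, 0.007], 'grip_width': 0.0216, 'grip_force': 59.9694}
pin 87 [(np.float64(0.0702), array([0.624, 0.223, 0.069]))]
pin 57 [(np.float64(0.0714), array([0.626, 0.222, 0.072]))]
head 132 [0.50978607 0.19609077 0.30729953]
pin 147 [(np.float64(0.0694), array([0.625, 0.223, 0.068]))]
pin 98 [(np.float64(0.0713), array([0.624, 0.223, 0.072]))]
head 11 [0.50958862 0.1599931  0.30477973]
```

View pics/side4c.png

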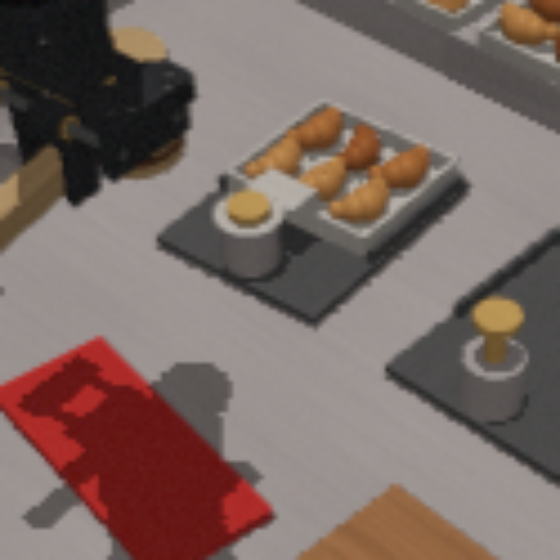

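```bash
python3 - <<'E'
from m import *
arm.wait(.3); st()
W,dw,mw=shot('wrist','wrist1'); C=cloud(dw,mw)
S,ds,ms=shot('side');Cs=cloud(ds,ms)
s=arm.get_state(); X=s['tcp_rot'];p=s['ee_pos']
for n,c in(('w',C),('s',Cs)):
    L=(c.reshape(-1,3)-p)@X  # tool frame: x along handle, z down
    for nm,lo,hi in (('head',-.10,-.035),('handle',.02,.11)):
        k=(L[:,0]>lo)&(L[:,0]<hi)&(abs(L[:,1])<(.032 if nm=='head' else .013))&(abs(L[:,2])<.06); Q=L[k]
        print(n,nm,len(Q)); 
        if len(Q)>8: print(np.round(np.percentile(Q,[2,50,98],axis=0),4).tolist(), np.polyfit(Q[:,0],Q[:,2],1).round(3))
E
```

```text
{'time_s': 14.7083, 'ee_pos': [0.4175, 0.1667, 0.2595], 'contact_force': [-0.3456, -0.1898, -4.3355], 'wrist_torque': [-0.0162, 0.1836, 0.0249], 'grip_width': 0.0209, 'grip_force': 59.9695}
w head 1650
[[-0.0594, -0.0276, -0.0018], [-0.0457, 0.0111, 0.0154], [-0.0394, 0.0265, 0.0353]] [-1.327 -0.047]
w handle 15920
[[0.021, -0.0118, -0.0559], [0.0509, -0.0009, 0.0034], [0.0994, 0.0107, 0.0112]] [ 0.684 -0.045]
s head 128
[[-0.0883, -0.0297, -0.0468], [-0.0717, -0.016, -0.0415], [-0.0462, 0.0172, 0.0377]] [1.905 0.123]
s handle 353
[[0.021, -0.0125, -0.0559], [0.0624, -0.008, 0.0072], [0.1028, 0.0094, 0.0287]] [ 0.327 -0.014]
```

View pics/wrist1.png

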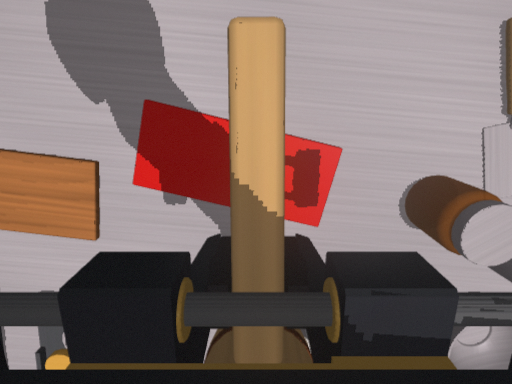

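The wrist view shows the handle top from (257,20) to (257,300), centred in the fingers. Next I measure how much the mallet has pitched.

```bash
cat >> m.py <<'E'
def pitch():
    s=arm.get_state(); im,d,M=shot('wrist'); L=(cloud(d,M).reshape(-1,3)-s['ee_pos'])@s['tcp_rot']
    Q=L[(L[:,0]>.035)&(L[:,0]<.092)&(abs(L[:,1])<.009)&(abs(L[:,2])<.035)]
    k=np.polyfit(Q[:,0],Q[:,2],1)
    r=abs(Q[:,2]-np.polyval(k,Q[:,0]));Q=Q[r<.004]; k=np.polyfit(Q[:,0],Q[:,2],1)
    print('pitch',len(Q),k, 'axis z at head (rel TCP, +down)',np.polyval(k,-G)+.013)
    return k
E
python3 - <<'E'
from m import *
pitch()
E
```

```text
pitch 7241 [ 0.14473271 -0.00441196] axis z at head (rel TCP, +down) -0.0012537877072012153
```

The handle has pitched 8° in the grip, leaving the head about 9 mm high. So the last blows may have only just reached the pin. I tilt the tool to level the striking face and strike again.

```bash
cat >> m.py <<'E'
def pose(k,a,face):  # tool pose with the mallet level, face centre at `face`
    th=np.arctan(k[0]); c,s=np.cos(th),np.sin(th)
    Rt=R(a)@np.array([[c,0,s],[0,1,0],[-s,0,c]])
    f=np.array([-G*c-.04*s,0,k[1]+.013/c-G*s+.04*c])
    return np.asarray(face)-Rt@f, Rt
E
python3 - <<'E'
from m import *
a=np.deg2rad(185); k=pitch()
p,Rt=pose(k,a,[*PIN,.14]); print(p)
arm.movel(p,Rt,max_speed=.25); arm.movel(pose(k,a,[*PIN,.115])[0],max_speed=.2)
k2=pitch(); print(st()['ee_pos']-pose(k,a,[*PIN,.115])[0])
g=arm.movel(pose(k,a,[*PIN,.0705])[0],max_speed=.35,guard=60); print(g); st()
arm.movel(pose(k,a,[*PIN,.115])[0],max_speed=.25); k3=pitch(); pinz()
E
```

```text
pitch 7241 [ 0.14427271 -0.0043816 ] axis z at head (rel TCP, +down) -0.001192140830591262
[0.55850388 0.21668234 0.1886633 ]
pitch 7236 [ 0.14471763 -0.00437645] axis z at head (rel TCP, +down) -0.0012172462895592307
{'time_s': 16.05, 'ee_pos': [0.5577, 0.2164, 0.1646], 'contact_force': [0.3257, -0.8242, -3.2462], 'wrist_torque': [0.057, 0.0036, 0.0084], 'grip_width': 0.0213, 'grip_force': 59.9695}
[-0.00078502 -0.00023653  0.00089182]
False
{'time_s': 16.325, 'ee_pos': [0.5585, 0.2168, 0.1199], 'contact_force': [-0.4747, 0.5343, -2.2155], 'wrist_torque': [0.0827, -0.0079, 0.0093], 'grip_width': 0.0212, 'grip_force': 59.9428}
pitch 7051 [ 0.17303032 -0.00441567] axis z at head (rel TCP, +down) -0.003181735894921307
pin [(60, array([0.0721, 0.0746])), (0, None)]
```

```bash
python3 - <<'E'
from m import *
a=np.deg2rad(185); k=pitch()
p,Rt=pose(k,a,[*PIN,.120]); arm.movel(p,Rt,max_speed=.15)
g=arm.movel(pose(k,a,[*PIN,.069])[0],max_speed=.4,guard=60); print(g)
arm.movel(pose(k,a,[*PIN,.115])[0],max_speed=.25); k=pitch()
arm.movel(pose(k,a,[PIN[0]-.12,PIN[1]-.06,.23])[0],max_speed=.3); st()
def disc(C,c,r,lo,hi):
    P=C.reshape(-1,3); q=P[(np.hypot(P[:,0]-c[0],P[:,1]-c[1])<r)&(P[:,2]>lo)&(P[:,2]<hi)]; return len(q),np.median(q[:,2]).round(4)
z=np.load('s.npz')
for n in('top','side'):
    im,d,M=shot(n); C=cloud(d,M)
    print(n,'pin',disc(C,PIN,.012,.055,.09),'before',disc(cloud(z['d' if n=='top' else 'ds'],M),PIN,.012,.085,.11),'deckA',disc(C,[.73,-.02],.03,0,.03),'tongue',disc(C,PIN+[.042,.005],.008,.05,.075))
    for nm,c in(('A',[.631,-.025]),('B',[.612,-.248])): print(nm,disc(C,c,.012,.08,.12))
E
```

```text
pitch 7056 [ 0.17208264 -0.00435534] axis z at head (rel TCP, +down) -0.0030569545502556906
False
pitch 6535 [ 0.2620282  -0.00524658] axis z at head (rel TCP, +down) -0.01006449798466671
{'time_s': 18.4917, 'ee_pos': [0.4401, 0.1569, 0.2771], 'contact_force': [0.4089, 1.1623, -3.6509], 'wrist_torque': [0.0491, -0.1245, 0.0146], 'grip_width': 0.0217, 'grip_force': 59.9433}
top pin (0, np.float64(nan)) before (46, np.float64(0.0978)) deckA (247, np.float64(0.0133)) tongue (0, np.float64(nan))
A (49, np.float64(0.1013))
B (49, np.float64(0.1013))
side pin (24, np.float64(0.0723)) before (21, np.float64(0.0986)) deckA (150, np.float64(0.0145)) tongue (11, np.float64(0.061))
A (36, np.float64(0.1016))
B (45, np.float64(0.102))
  return _methods._mean(a, axis=axis, dtype=dtype,
  ret = ret.dtype.type(ret / rcount)
```

The pin is home: it reads 72.3 mm, and the last blow met the hard stop. Pins A and B still stand at about 102 mm. I return the mallet to its place on the board.

```bash
python3 - <<'E'
from m import *
k=pitch()
p,Rt=pose(k,A0,[*HEAD,.20]); arm.reach(p,Rt); k=pitch()
p,Rt=pose(k,A0,[*HEAD,.06]); arm.movel(p,Rt,max_speed=.2)
arm.movel(pose(k,A0,[*HEAD,.022])[0],max_speed=.1); st()
print(arm.movel(pose(k,A0,[*HEAD,.009])[0],max_speed=.03,guard=3)); st()
S,_,_=shot('side'); cv2.imwrite('pics/side5c.png',cv2.resize(S[140:290,220:370,::-1],None,fx=4,fy=4))
E
```

```text
pitch 6572 [ 0.26234708 -0.00534281] axis z at head (rel TCP, +down) -0.010182411344976076
pitch 6570 [ 0.26049697 -0.00530648] axis z at head (rel TCP, +down) -0.010020270569127297
{'time_s': 21.175, 'ee_pos': [0.4865, -0.1234, 0.0702], 'contact_force': [0.1324, -0.1159, -2.8895], 'wrist_torque': [-0.2591, 0.1193, 0.0249], 'grip_width': 0.0215, 'grip_force': 59.9433}
True
{'time_s': 21.5917, 'ee_pos': [0.4867, -0.1232, 0.0583], 'contact_force': [0.5505, 0.1613, 5.1176], 'wrist_torque': [-0.2137, 0.1257, -0.0442], 'grip_width': 0.0213, 'grip_force': 60.9143}
```

View pics/side5c.png

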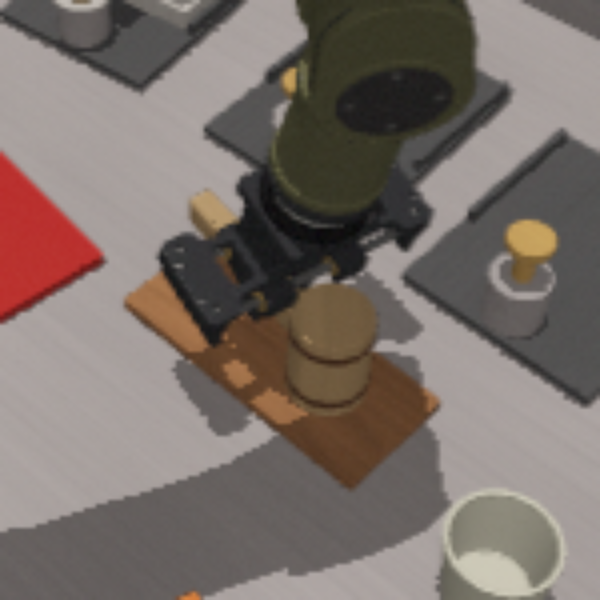

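The mallet stands level on the board, head at (330,345), in contact. I release and retreat.

```bash
python3 - <<'E'
from m import *
set_gripper(.07); arm.wait(.2)
p=np.array(arm.get_state()['ee_pos'])
arm.movel(p+[0,0,.05],max_speed=.08); arm.movel(p+[0,0,.25],max_speed=.3)
arm.reach([.25,.45,.35],R(np.deg2rad(75))); arm.wait(.3); st()
S,ds,ms=shot('side'); T,d,m=shot('top'); z=np.load('s.npz')
for D,M in((ds,ms),(d,m)):
    C=cloud(D,M)
    for n,b,lo,hi in [('head',(.42,.53,-.22,-.13),.082,.12),('handle',(.43,.6,-.14,.02),.045,.078),('pinL',(.60,.65,.198,.248),.067,.12),('pinA',(.58,.66,-.07,.03),.085,.12),('pinB',(.54,.64,-.3,-.2),.085,.12)]:
        P=blob(C,b,lo,hi); print(n,len(P),((P.min(0)+P.max(0))/2).round(3),np.median(P[:,2]).round(4)) if len(P) else print(n,0)
cv2.imwrite('pics/end.png',np.vstack([cv2.resize(T,(400,300)),cv2.resize(S,(400,300))])[:,:,::-1])
E
```

```text
{'time_s': 26.7917, 'ee_pos': [0.2504, 0.4498, 0.35], 'contact_force': [-0.0939, -0.0274, 0.1327], 'wrist_torque': [-0.1068, 0.1075, 0.0149], 'grip_width': 0.0699, 'grip_force': 0.0}
head 327 [ 0.468 -0.187  0.089] 0.0921
handle 311 [ 0.495 -0.08   0.057] 0.0641
pinL 56 [0.624 0.221 0.072] 0.0719
pinA 87 [ 0.632 -0.025  0.098] 0.1012
pinB 115 [ 0.613 -0.25   0.099] 0.1019
head 311 [ 0.467 -0.185  0.091] 0.091
handle 320 [ 0.494 -0.08   0.059] 0.0637
pinL 95 [0.627 0.221 0.072] 0.0711
pinA 110 [ 0.632 -0.025  0.097] 0.1004
pinB 112 [ 0.611 -0.248  0.099] 0.1007
```

View pics/end.png

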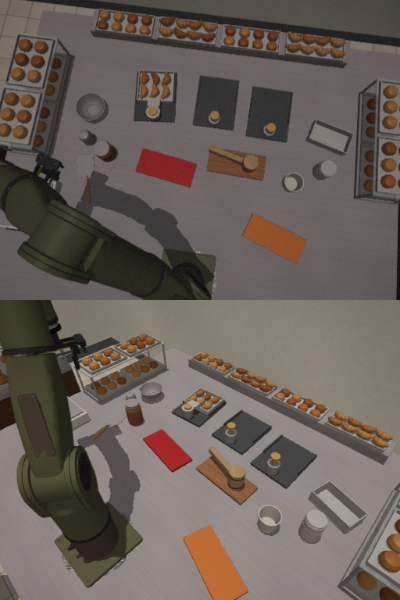

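The final pictures show the mallet standing on the board, the loaded pin seated, both other pins up, and everything else where it was.

```bash
python3 -c "
from cell import *
print(close_job())"
```

```text
the job is handed in; nothing more can be done
None
```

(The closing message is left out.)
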